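# Snap the lid onto the tub of pastry cutters

## Robot

A 6-joint arm with a two-finger parallel gripper is mounted at the origin on the work surface. World frame = base frame: x ahead of the robot, y to its left, z up, the work surface at z = 0. Lengths are in m, angles in degrees, forces in N, time in s.
With the tool pointing down it reaches from about 0.375 to 0.975 m from the base axis. Payload 3.8 kg.
Tool frame: the origin (TCP) lies midway between the tips of the shut fingers; the grasp point (between the pads) lies 19 mm behind it; z points along the fingers, y is the line along which they close (so a half turn about z gives the same grasp; the last joint's range is limited). The gripper opens to 88 mm and grips with 3 to 60 N. Pads are 18 mm wide; open, the fingers measure 123 mm over their backs; the gripper's body (75 mm by 187 mm) begins 45 mm behind the grasp point.
Start: joints at [67.328, 15.12, 91.902, -0, 72.978, -2.114], TCP at [0.237, 0.632, 0.239] pointing down, gripper open.
Joint ranges: [-150.88, 150.88], [-54.13, 125.18], [17.81, 147.31], [-75.09, 255.09], [0, 152.58], [-146.25, 146.25]. Speed limits (degrees/s): [147.25, 147.25, 180, 180, 180, 180].

## Interface

Orientations are given as [roll, pitch, yaw] about the fixed x, y, z axes, in that order (R = Rz(yaw) Ry(pitch) Rx(roll)).
In Python, from workcell import env gives the robot as it stands.
- The arm moves only by the tool drive_tool, never from a script. Its argument "increments" is one flat list of numbers, 5 for each row, row after row: the shift along the world's x, y, z as a fraction of full scale, then the turn about the world's z as a fraction of full scale, then the opening, from 0 (shut) to 1 (fully open). A call has 1 to 8 rows; each row shifts and turns the commanded pose from where the row before left it; what a row does not reach is not made up. Full scale, the value 1, is 0.3 m for a shift and 180 degrees for a turn. A row lasts 1/8 s, in which the tool goes at most 62.5 mm and 10.7 degrees, less where a joint would pass 70% of its speed; a pose out of reach is approached as far as the arm can. A call with a number of a shift or a turn outside -1 to 1 is refused whole. A call with a gripper value outside its range is refused whole. The fingers move at their own pace and stop on an object; "newtons" is the grip in N (left out, the last holds). Time passes only in rows, so rows that do not move let the fingers close. It gives the time, the measured TCP pose, the force, the opening and the grip force at its end, in the units of the state.
- env.sense(): the state, without advancing time (a new reading comes with each control period).
- env.capture(name): name is "scene" or "top" or "wrist"; returns a dict with "color" (384x512x3 uint8, red, green, blue), "mtx" (3x3 intrinsics, pixels), "R" (3x3) and "t" (3): a world point X has camera coordinates R X + t. Camera axes: x right, y down, z forward; pixel columns grow to the right and rows downward; lengths in m; the calibration is good to about 2 mm. The wrist camera is an equidistant fisheye: a pixel r from the principal point sees the ray r / f radians off the axis. A picture is of the moment at which its call begins. There is no depth.
- env.sign_off(): hands the job in; it is judged then, once.
The state is a dict: "t": time; "q": joint angles; "dq": joint speeds; "joint_torque": joint torques, N m; "eef_pos": TCP position; "tcp_rot": TCP orientation; "contact_force": force on the tool from outside, world axes, zero at the start; "ft_torque": the same for the moment, N m; "grip_width": finger opening in m; "grip_force": force on a finger pad.
Only numpy, scipy, OpenCV 4.12 (cv2) and the standard library are available. Lean on these libraries where they do the work, as an engineer would, in place of code of your own. Each camera call takes 0.05 s, during which the arm holds its last target. There are 200 camera calls.

## Task

Close the storage tub of pastry cutters: lift its lid by the bar grip, set it squarely into the tub's mouth, then press each end of the lid down until that end's spring catch snaps over its lip, so that the lid is shut and held at both ends. Press slowly, with feeling, and stop when it snaps: the catches are not all set to the same height, and a shut end must not be pressed on with more than about 20 N, or the thin lip cracks. Leave the bowl, the ring cutter and the scraper where they are.

Things in the scene. Friction and masses are not known exactly. Their poses are not given: they have to be found in the camera images.
- tub: White plastic tub with steel cutters lying in it (below 60 mm), open on top, outside 140 x 210 x 90 mm high, walls 4 mm (mouth 132 x 202 mm); heavy, it does not slip. Origin: centre of its underside; z up, y along its long side. A steel snap catch at the middle of each short end.
- tub_mouth (a point): centre of the tub's mouth, level with the top of its rim (90 mm above the table); axes as the tub's
- tub_end_l (a point): top outer edge of the tub's +y end wall. The catch there, 40 mm wide and standing up to 20 mm above the rim, has a fixed ledge 4 mm above the rim that will carry the lid's lip and, above it, a sprung nose reaching 5.5 mm in over the lip, with a 55 degree lead-in on top. It sits on slotted screws: its true height is up to 2.7 mm more or less, differs end to end, and is not measured.
- tub_end_r (a point): the same at the tub's -y end. Pressing the lid's end down spreads the nose: over 3 to 7 mm the push needed rises to a peak of 5 to 10 N, then falls away suddenly as the nose snaps in over the lip and the lid's end drops; 2 to 3 mm below the snap the lip lies hard on the ledge. Let go before the snap and the nose pushes the lid up again.
- lid: White plastic lid, 0.17 to 0.25 kg, lying on the table. Origin: centre of its underside; z up, y along its long side (either way round fits). Plug 26 mm deep, 122 x 192 mm at its foot, 130 x 200 mm from 8 mm up; above it the top plate 150 x 205 x 4 mm, top 30 mm above the origin, and at each end a lip 1.5 mm thick. Set in, it first rests on both catches' lead-ins, 7 to 12 mm above home.
- lid_grip (a point): centre of the lid's bar grip: 14 mm wide (x), 94 mm long (y), 12 mm high, on two posts 40 mm either side of the middle; it is 32 mm above the plate's flat top, 62 mm above the lid's underside, open beneath
- lid_end_a (a point): tip of the lip at the lid's +y end: top edge, 110 mm from the centre, 27.5 mm above the lid's underside
- lid_end_b (a point): the same at the lid's -y end
- lid_pad_a (a point): flat top of the plate near the +y end, 86 mm from the centre: a place to press
- lid_pad_b (a point): the same near the -y end
- bowl: white plastic bowl, 144 mm across, 65 mm high; origin centre of its underside; leave alone
- cutter: steel ring cutter standing on the table, 68 mm across, 45 mm high; origin centre of its underside; leave alone
- scraper: bench scraper lying flat, steel blade 75 x 120 mm with a round wooden handle 25 mm thick; origin at the centre of the blade on the table; leave alone

How it is judged (in metres and radians):
On the way, in this order (a step that is already met when the one before it is completed fails the run):
1. the lid sits in the tub's mouth: plug more than 6 mm inside, within 6 mm and 0.05 rad of square (horizontal distance between lid and tub below 0.006 m and angle between the y axis of lid and the y axis of tub, either way round below 0.05 rad and z of lid in the frame of tub below 0.084 m), for 0.2 s.
2. one end of the lid is down in its catch (horizontal distance between lid and tub below 0.006 m and angle between the y axis of lid and the y axis of tub, either way round below 0.05 rad and z of any of lid_end_a, lid_end_b in the frame of tub below 0.0998 m), for 0.1 s.
At the end, for the whole second after the job is handed in: The lid is in the tub's mouth (within 6 mm and 0.05 rad of square) and at rest, let go, with both ends of it held down under the noses of their catches (each lip's top less than 99.8 mm above the tub's underside; a lip that has not snapped springs up above that) (horizontal distance between lid and tub below 0.006 m and angle between the y axis of lid and the y axis of tub, either way round below 0.05 rad and z of each of lid_end_a, lid_end_b in the frame of tub below 0.0998 m and linear speed of lid below 0.01 m/s); the robot touches nothing.
It fails at once if an end of the lid that is down in its catch is pressed on with more than 20 N (horizontal distance between lid and tub below 0.006 m and z of any of lid_end_a, lid_end_b in the frame of tub below 0.0986 m and contact force between any of the fingers, the arm and lid above 20 N).
It fails at once if the bowl, the ring cutter or the scraper is moved by more than 15 mm (distance of any of bowl, cutter, scraper from where it was at the start of the episode above 0.015 m).
It also fails if it takes over 67 s, if anything falls off the work surface, if the arm or the gripper's body presses on something with over 40 N, if the wrist force passes 120 N, or if a joint passes its speed limit or range.

## Working session

There is one attempt and no reset: what is moved stays moved. The work goes in short steps, Python scripts to look and compute and a tool call to move; the robot and the scene stay as the last step left them, time stands still between calls to the robot, and variables do not carry over. Pictures are saved under pics/ and viewed, at most 10 in all, crops included, and the job is handed in when it is done.

Besides the shell and the picture viewer there is one more tool, called after "Emit:" in YAML: its name, and indented under it one key for each argument. drive_tool: Moves the arm, as the interface text tells. Shift numbers are shares of 0.3 m and turn numbers shares of 180 degrees, none past 1 either way. Its arguments: {"type":"object","properties":{"increments":{"type":"array"},"newtons":{"type":"number"}},"required":["increments"]}

```bash
mkdir -p pics; ls
python3 - <<'E'
from workcell import env
import cv2,numpy as np
s=env.sense();print({k:np.round(v,3) for k,v in s.items()})
for n in("scene","top"):
    c=env.capture(n);cv2.imwrite(f"pics/{n}0.png",c["color"][:,:,::-1]);np.savez(f"{n}0.npz",**c)
    print(n,c["mtx"],np.round(c["R"],3),c["t"])
E
```

```text
pics
{'t': np.float64(0.0), 'q': array([67.329, 15.17 , 91.98 ,  0.   , 72.979, -2.114]), 'dq': array([-0.084,  0.014,  0.038, -0.015, -0.01 ,  0.035]), 'joint_torque': array([-2.0000e-03, -5.0211e+01, -3.5688e+01,  7.3000e-02,  2.9000e-02,
       -0.0000e+00]), 'eef_pos': array([0.237, 0.631, 0.237]), 'tcp_rot': array([-1.79871e+02, -5.00000e-03,  1.59443e+02]), 'contact_force': array([-0.336, -0.018, -0.737]), 'ft_torque': array([-0.01 , -0.01 ,  0.017]), 'grip_force': np.float64(0.0), 'grip_width': np.float64(0.088)}
scene [[411.82735171   0.         248.00245583]
 [  0.         411.82735171 186.8145079 ]
 [  0.           0.           1.        ]] [[ 0.708  0.706 -0.009]
 [ 0.442 -0.453 -0.774]
 [-0.551  0.544 -0.633]] [-0.46883613 -0.21089502  1.26179199]
top [[425.19655367   0.         255.37008374]
 [  0.         425.19655367 188.33245623]
 [  0.           0.           1.        ]] [[-0.006 -1.     0.006]
 [-0.976  0.005 -0.217]
 [ 0.217 -0.007 -0.976]] [0.00306746 0.63887576 1.11954506]
```

View pics/top0.png

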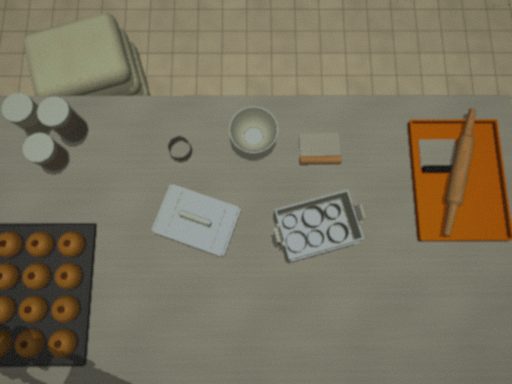

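View pics/scene0.png

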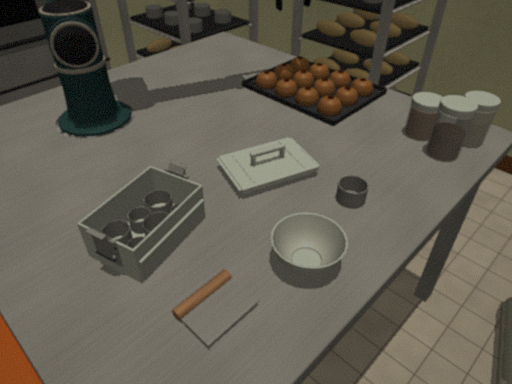

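The top view shows the lid at about (196,219), its grip running from (180,213) to (210,223), and the tub at (318,226) with its catches at (277,236) and (361,212). The bowl, cutter and scraper are farther out, at rows 130-150.

```bash
cat > h.py <<'E'
import numpy as np,cv2
def ray(c,uv,z):
    """pinhole pixels onto the plane at height z"""
    K,R,t=c["mtx"],c["R"],c["t"]
    uv=np.atleast_2d(np.asarray(uv,float))
    d=np.c_[uv,np.ones(len(uv))]@np.linalg.inv(K).T@R
    o=-R.T@t
    return o+d*((z-o[2])/d[:,2])[:,None]
def proj(c,X):
    p=np.atleast_2d(X)@c["R"].T+c["t"]; p=p@c["mtx"].T
    return p[:,:2]/p[:,2:]
def rect(c,m,z):
    """min area rectangle of mask's largest contour, on plane z"""
    k=max(cv2.findContours(m,cv2.RETR_EXTERNAL,cv2.CHAIN_APPROX_NONE)[0],key=cv2.contourArea)
    P=ray(c,k[:,0],z)[:,:2].astype(np.float32)*1000
    (cx,cy),(w,h),a=cv2.minAreaRect(P)
    if w>h: a+=90;w,h=h,w
    # a: direction of short side; long side = a+90
    return np.round([cx,cy,w,h,(a+90)%180],1)
E
python3 - <<'E'
from h import *
c=dict(np.load("top0.npz"))
g=cv2.cvtColor(c["color"],cv2.COLOR_RGB2GRAY)
print([int(g[p]) for p in [(218,170),(230,225),(270,200),(280,320),(222,365),(240,285),(205,300)]])
for T in(140,150,160,170):
    m=(g>T).astype(np.uint8)*255
    m=cv2.morphologyEx(m,cv2.MORPH_CLOSE,np.ones((3,3)))
    for n,(x0,y0,x1,y1),z in(("lid",(140,175,252,265),.028),("tub",(262,180,375,270),.09)):
        mm=np.zeros_like(m);mm[y0:y1,x0:x1]=m[y0:y1,x0:x1]
        print(T,n,rect(c,mm,z))
a=cv2.resize(c["color"][175:270,140:380,::-1],None,fx=3.3,fy=3.3,interpolation=cv2.INTER_CUBIC);cv2.imwrite("pics/crop.png",a)
E
```

```text
[155, 157, 126, 123, 121, 126, 75]
140 lid [560.3 169.4 149.4 218.6  70.6]
140 tub [ 520.7 -158.1  123.   184.1  105.1]
150 lid [560.2 169.3 145.4 214.7  70.4]
150 tub [ 517.3 -136.9  116.3  132.4  104.9]
160 lid [577.8 118.   67.7  69.9  47.1]
160 tub [ 486.1 -102.9   23.2   35.3   32.6]Traceback (most recent call last):
  File "<stdin>", line 10, in <module>
  File "h.py", line 14, in rect
    k=max(cv2.findContours(m,cv2.RETR_EXTERNAL,cv2.CHAIN_APPROX_NONE)[0],key=cv2.contourArea)
ValueError: max() iterable argument is empty
```

Emit:
drive_tool:
  increments: [0.108,-0.154,0.021,-0.049,1,0.108,-0.154,0.021,-0.049,1,0.108,-0.154,0.021,-0.049,1,0.108,-0.154,0.021,-0.049,1,0.108,-0.154,0.021,-0.049,1,0.108,-0.154,0.021,-0.049,1,0.108,-0.154,0.021,-0.049,1,0.108,-0.154,0.021,-0.049,1]

```text
t: 1.1
eef_pos: [0.4968, 0.2607, 0.2889]
tcp_rot: [-180.0, 0.0, 88.6]
contact_force: [0.3, -0.3, -0.2]
grip_width: 0.088
grip_force: 0.0
```

Emit:
drive_tool:
  increments: [0.108,-0.154,0.021,-0.049,1,0.108,-0.154,0.021,-0.049,1,0,0,0,0,1,0,0,0,0,1]

```text
t: 1.6
eef_pos: [0.5606, 0.1699, 0.301]
tcp_rot: [-179.9, 0.0, 71.2]
contact_force: [0.5, 0.1, 0.8]
grip_width: 0.088
grip_force: 0.0
```

Run:
```python
from workcell import env
import cv2,numpy as np
s=env.sense();print(s["t"],s["eef_pos"],s["tcp_rot"])
c=env.capture("wrist");np.savez("wl.npz",**c);cv2.imwrite("pics/wl.png",c["color"][:,:,::-1]);print(c["mtx"],-c["R"].T@c["t"],c["R"])
```

```text
1.6 [0.56060364 0.16994153 0.30103479] [-1.79916053e+02  1.51259293e-02  7.12403877e+01]
[[297.31863964   0.         249.81731259]
 [  0.         297.31863964 187.4285041 ]
 [  0.           0.           1.        ]] [0.58300509 0.23679945 0.44726693] [[ 0.94689386 -0.32153474 -0.00272603]
 [-0.30890689 -0.91199408  0.26989503]
 [-0.08926676 -0.25471986 -0.96288589]]
```

View pics/wl.png

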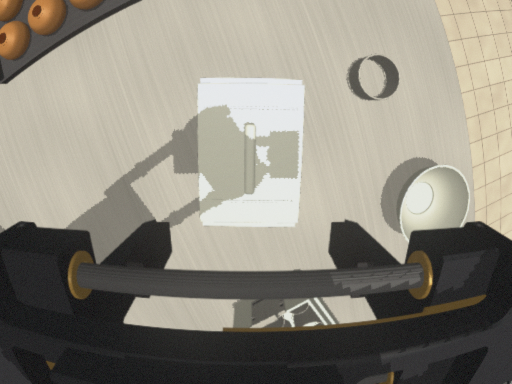

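The wrist view shows the lid with its corners near (199,78), (305,80), (298,226) and (201,224), and the bar grip from (250,123) to (250,194). The corner of the tub shows at the bottom, near (305,310).

```bash
cat >> h.py <<'E'
def wray(c,uv,z):
    """fisheye (equidistant) pixels onto the plane at height z"""
    uv=np.atleast_2d(np.asarray(uv,float))
    n=cv2.fisheye.undistortPoints(uv[:,None],c["mtx"],np.zeros(4))[:,0]
    return ray({**c,"mtx":np.eye(3)},n,z)
def fit(P):
    (cx,cy),(w,h),a=cv2.minAreaRect((P[:,:2]*1000).astype(np.float32))
    if w>h: a+=90;w,h=h,w
    return np.round([cx,cy,w,h,(a+90)%180],1)
def big(m): return max(cv2.findContours(m,cv2.RETR_EXTERNAL,cv2.CHAIN_APPROX_NONE)[0],key=cv2.contourArea)[:,0]
E
python3 - <<'E'
from h import *
c=dict(np.load("wl.npz"))
b=wray(c,[(250,124),(250,193)],.068);print(b,b.mean(0),np.hypot(*(b[0]-b[1])[:2]),np.degrees(np.arctan2(*(b[0]-b[1])[1::-1])))
im=c["color"];g=cv2.cvtColor(im,cv2.COLOR_RGB2GRAY)
print([im[p].tolist() for p in [(100,250),(100,180),(160,220),(180,160),(140,320)]])
print(fit(wray(c,[(198.5,78),(305,80),(298.5,226),(201,224)],.029)))
for T in(215,225,235):
    m=np.zeros_like(g);m[60:240,185:320]=(g>T)[60:240,185:320]*255
    print(T,fit(wray(c,big(m),.029)))
E
```

```text
[[0.57492593 0.21550188 0.068     ]
 [0.54559662 0.12909323 0.068     ]] [0.56026127 0.17229755 0.068     ] 0.09125056142930223 71.25146871747508
[[229, 232, 234], [198, 192, 176], [179, 179, 159], [200, 194, 176], [196, 191, 174]]
[561.4 171.5 149.9 217.8  70.3]
215 [559.6 171.8 149.7 219.1  70.6]
225 [559.9 172.2 148.4 217.5  70.2]Traceback (most recent call last):
  File "<stdin>", line 9, in <module>
  File "h.py", line 29, in big
    def big(m): return max(cv2.findContours(m,cv2.RETR_EXTERNAL,cv2.CHAIN_APPROX_NONE)[0],key=cv2.contourArea)[:,0]
                       ~~~^^^^^^^^^^^^^^^^^^^^^^^^^^^^^^^^^^^^^^^^^^^^^^^^^^^^^^^^^^^^^^^^^^^^^^^^^^^^^^^^^^^^
ValueError: max() iterable argument is empty
```

Emit:
drive_tool:
  increments: [-0.02,-0.2,0,0.03,1,-0.02,-0.2,0,0.03,1,-0.02,-0.2,0,0.03,1,-0.02,-0.2,0,0.03,1,-0.05,-0.2,0,0.03,1,-0.05,-0.2,0,0.03,1,0,0,0,0.01,1,0,0,0,0,1]

```text
t: 2.65
eef_pos: [0.5071, -0.1886, 0.3015]
tcp_rot: [180.0, -0.1, 105.5]
contact_force: [-0.2, 0.8, -0.4]
grip_width: 0.0885
grip_force: 0.0
```

Run:
```python
from workcell import env
import cv2,numpy as np
s=env.sense();print(s["t"],s["eef_pos"],s["tcp_rot"])
c=env.capture("wrist");np.savez("wt.npz",**c);cv2.imwrite("pics/wt.png",cv2.resize(c["color"][:,:,::-1][0:300,100:430],None,fx=2,fy=2))
```

```text
2.65 [ 0.50708039 -0.18859719  0.30146554] [ 1.79992785e+02 -5.93267787e-02  1.05475829e+02]
```

View pics/wt.png

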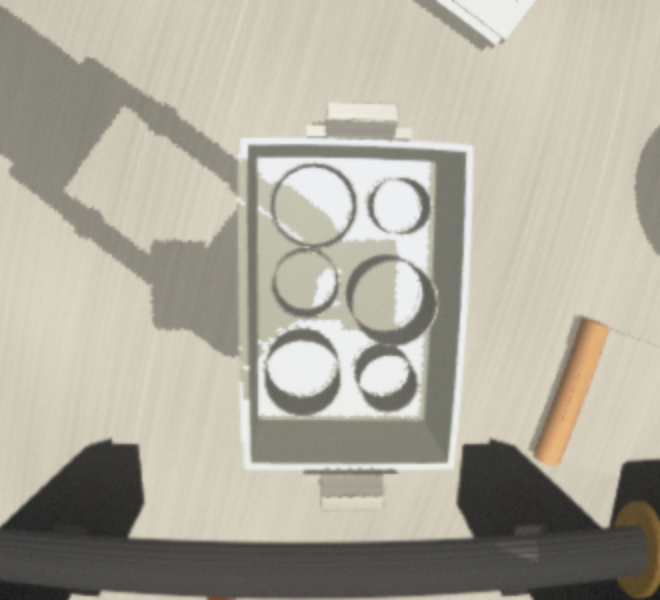

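The crop shows the tub's rim with outer corners at about (240,139), (474,146), (455,468) and (246,470), and its catches centred at (362,118) and (351,488).

Run:
```python
from h import *
c=dict(np.load("wt.npz"))
f=lambda p:(np.array(p,float)+.5)/2-.5+[100,0]
for n,p in(("outer",[(240,139),(474,146),(455,468),(246,470)]),("inner",[(248,149),(466,153),(448,460),(255,464)])):
    P=wray(c,f(p),.09);print(n,np.round(P[:,:2],4).tolist(),P.mean(0),fit(P))
k=wray(c,f([(362,118),(351,488)]),.1);print(k,np.degrees(np.arctan2(*(k[0]-k[1])[1::-1])),k.mean(0))
g=cv2.cvtColor(c["color"],cv2.COLOR_RGB2GRAY)
for T in(215,225):
    m=np.zeros_like(g);m[66:240,216:340]=(g>T)[66:240,216:340]*255
    kk=np.vstack([q[:,0] for q in cv2.findContours(m,cv2.RETR_EXTERNAL,cv2.CHAIN_APPROX_NONE)[0] if cv2.contourArea(q)>15])
    print(T,fit(wray(c,kk,.09)))
# top view check: predicted rim corners
```

```text
outer [[0.4417, -0.0861], [0.578, -0.0491], [0.6328, -0.2513], [0.4976, -0.2889]] [ 0.5375215 -0.1688487  0.09     ] [ 537.3 -169.1  141.2  210.4  105.2]
inner [[0.4479, -0.0908], [0.5743, -0.0551], [0.6259, -0.2469], [0.5023, -0.283]] [ 0.53762316 -0.16895262  0.09      ] [ 538.3 -169.   131.4  199.7  105.8]
[[ 0.50734873 -0.05614863  0.1       ]
 [ 0.56627378 -0.2785005   0.1       ]] 104.84266085569489 [ 0.53681126 -0.16732457  0.1       ]
215 [ 535.9 -168.4  143.2  211.   105. ]
225 [ 535.8 -168.7  141.8  210.   105. ]
```

Emit:
drive_tool:
  increments: [0.025,0.172,-0.07,-0.028,1,0.025,0.172,-0.07,-0.028,1,0.025,0.172,-0.07,-0.028,1,0.025,0.172,-0.07,-0.028,1,0.025,0.172,-0.07,-0.028,1,0.025,0.172,-0.07,-0.028,1,0.025,0.172,-0.07,-0.028,1,0,0,0,0,1]

```text
t: 3.7
eef_pos: [0.5572, 0.1765, 0.1524]
tcp_rot: [-179.8, 0.1, 70.6]
contact_force: [-0.2, -0.1, -0.8]
grip_width: 0.0881
grip_force: 0.0
```

Emit:
drive_tool:
  increments: [0,0,-0.1,0,0.6,0,0,0,0,0.6,0,0,0,0,0.6]

```text
t: 4.08
eef_pos: [0.5596, 0.1714, 0.1257]
tcp_rot: [180.0, -0.0, 70.2]
contact_force: [0.1, 0.4, -0.5]
grip_width: 0.0601
grip_force: 0.0
```

Emit:
drive_tool:
  increments: [0,0,-0.14,0,0.5,0,0,-0.1,0,0.5,0,0,-0.035,0,0.5,0,0,0,0,0.5,0,0,0,0,0,0,0,0,0,0,0,0,0,0,0,0,0,0,0,0]
  newtons: 40

```text
t: 5.08
eef_pos: [0.5601, 0.1714, 0.043]
tcp_rot: [179.9, -0.0, 70.2]
contact_force: [-0.6, -0.1, 3.2]
grip_width: 0.0128
grip_force: 40.0
```

Emit:
drive_tool:
  increments: [0,0,0,0,0,0,0,0,0,0,0,0,0,0,0]

```text
t: 5.45
eef_pos: [0.56, 0.1714, 0.043]
tcp_rot: [180.0, -0.0, 70.2]
contact_force: [-0.1, 0.3, 5.9]
grip_width: 0.0131
grip_force: 40.0
```

Emit:
drive_tool:
  increments: [0,0,0.05,0,0,0,0,0.1,0,0,0,0,0.15,0,0,0,0,0.15,0,0,0,0,0.15,0,0,0,0,0,0,0]

```text
t: 6.2
eef_pos: [0.5622, 0.172, 0.2272]
tcp_rot: [179.6, -0.3, 70.2]
contact_force: [-0.3, -0.5, -2.2]
grip_width: 0.0133
grip_force: 40.0
```

Emit:
drive_tool:
  increments: [-0.01,-0.142,0,0.0243,0,-0.01,-0.142,0,0.0243,0,-0.01,-0.142,0,0.0243,0,-0.01,-0.142,0,0.0243,0,-0.01,-0.142,0,0.0243,0,-0.01,-0.142,0,0.0243,0,-0.01,-0.142,0,0.0243,0,-0.007,-0.14,0,0.0243,0]

```text
t: 7.2
eef_pos: [0.5346, -0.1698, 0.2195]
tcp_rot: [-179.8, -0.1, 105.3]
contact_force: [0.4, -0.5, -2.6]
grip_width: 0.0127
grip_force: 40.0
```

Emit:
drive_tool:
  increments: [0,0,0,0,0,0,0,0,0,0,0,0,0,0,0]

```text
t: 7.58
eef_pos: [0.536, -0.1677, 0.2213]
tcp_rot: [-179.9, -0.1, 105.2]
contact_force: [0.5, -0.0, -1.8]
grip_width: 0.0132
grip_force: 40.0
```

Run:
```python
from workcell import env
import cv2,numpy as np
s=env.sense();print(s["t"],s["eef_pos"],s["tcp_rot"],s["contact_force"],s["ft_torque"])
c=env.capture("wrist");np.savez("wh.npz",**c);cv2.imwrite("pics/wh.png",cv2.resize(c["color"][:,:,::-1][0:300,100:430],None,fx=2,fy=2))
```

```text
7.575 [ 0.5359923  -0.16774897  0.22125101] [-1.79931067e+02 -7.55496073e-02  1.05199569e+02] [ 0.49781917 -0.02301372 -1.78829363] [-0.05341305  0.05600503 -0.04789967]
```

View pics/wh.png

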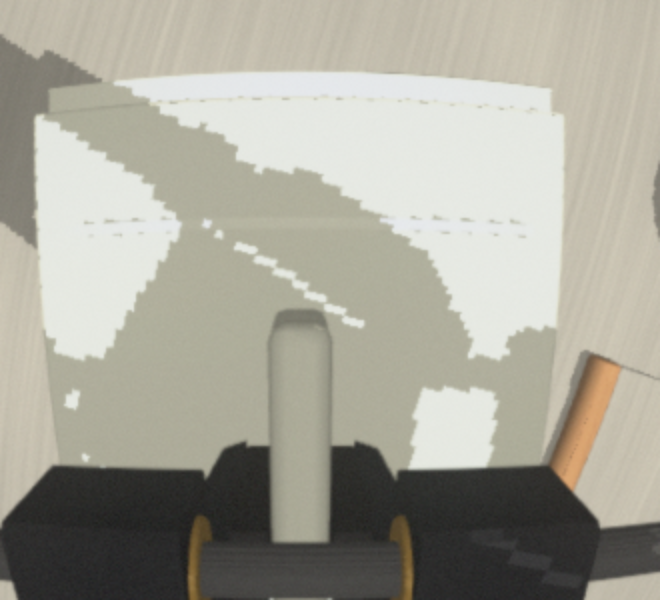

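The lid hangs in the grip. Its plate's +y corners are at (36,116) and (564,114), its lip corners at (50,90) and (551,88), and the bar is centred at column 300.

Run:
```python
from h import *
c=dict(np.load("wh.npz"))
f=lambda p:(np.array(p,float)+.5)/2-.5+[100,0]
y=np.radians(105.2);Y=np.array([np.cos(y),np.sin(y)]);X=np.array([Y[1],-Y[0]])
for n,p,z,d in(("plate",[(36,116),(564,114)],.208,.1025),("lip",[(50,90),(551,88)],.2055,.110)):
    P=wray(c,f(p),z)[:,:2];e=P[1]-P[0]
    print(n,np.hypot(*e),"yaw",np.degrees(np.arctan2(e[1],e[0]))+90,"centre",P.mean(0)-d*Y, "rel tcp x,y",[float((P.mean(0)-[.536,-.1677])@v) for v in(X,Y)])
```

```text
plate 0.14876479940856446 yaw 105.40705105479438 centre [ 0.53603048 -0.16812342] rel tcp x,y [-8.160357803059584e-05, 0.10208340359038952]
lip 0.1426590836886495 yaw 105.43510850483162 centre [ 0.53611116 -0.16779143] rel tcp x,y [8.330230313361921e-05, 0.10988262640929222]
```

Emit:
drive_tool:
  increments: [0.003,-0.004,-0.1,0,0,0,0,-0.1,0,0,0,0,-0.05,0,0,0,0,0,0,0,0,0,0,0,0]

```text
t: 8.25
eef_pos: [0.5383, -0.1702, 0.1485]
tcp_rot: [179.9, 0.1, 105.2]
contact_force: [0.2, -0.4, -1.4]
grip_width: 0.0132
grip_force: 40.0
```

Emit:
drive_tool:
  increments: [0,0,-0.02,0,0,0,0,-0.01,0,0,0,0,0,0,0]

```text
t: 8.62
eef_pos: [0.5371, -0.1702, 0.138]
tcp_rot: [-180.0, -0.0, 105.1]
contact_force: [-0.2, -0.0, -3.2]
grip_width: 0.0135
grip_force: 40.0
```

Emit:
drive_tool:
  increments: [0,0,-0.01,0,0,0,0,0,0,0,0,0,0,0,0]

```text
t: 9.0
eef_pos: [0.5373, -0.1702, 0.1352]
tcp_rot: [-180.0, -0.0, 105.2]
contact_force: [-0.5, -0.2, -2.2]
grip_width: 0.0131
grip_force: 40.0
```

Emit:
drive_tool:
  increments: [0,0.004,-0.01,0,0,0,0,0,0,0,0,0,0,0,0]

```text
t: 9.38
eef_pos: [0.5373, -0.1689, 0.1321]
tcp_rot: [-180.0, -0.0, 105.2]
contact_force: [-0.5, 0.5, -1.8]
grip_width: 0.0134
grip_force: 40.0
```

Emit:
drive_tool:
  increments: [0,0,-0.01,0,0,0,0,0,0,0,0,0,0,0,0]

```text
t: 9.75
eef_pos: [0.5373, -0.169, 0.1291]
tcp_rot: [-180.0, -0.0, 105.1]
contact_force: [-0.1, -0.7, -2.4]
grip_width: 0.0133
grip_force: 40.0
```

Emit:
drive_tool:
  increments: [0,0,-0.01,0,0,0,0,0,0,0,0,0,0,0,0]

```text
t: 10.12
eef_pos: [0.5373, -0.1689, 0.1261]
tcp_rot: [-180.0, -0.0, 105.2]
contact_force: [0.1, -0.5, -2.4]
grip_width: 0.0131
grip_force: 40.0
```

Underside at about 83 mm with no side force. I'll keep lowering until it rests on the lead-ins.

Emit:
drive_tool:
  increments: [0,0,-0.006,0,0,0,0,0,0,0,0,0,0,0,0]

```text
t: 10.5
eef_pos: [0.5373, -0.169, 0.1244]
tcp_rot: [-180.0, -0.0, 105.2]
contact_force: [0.2, -0.4, -3.1]
grip_width: 0.0131
grip_force: 40.0
```

Emit:
drive_tool:
  increments: [0,0,-0.006,0,0,0,0,0,0,0,0,0,0,0,0]

```text
t: 10.88
eef_pos: [0.5375, -0.1689, 0.1228]
tcp_rot: [180.0, -0.0, 105.2]
contact_force: [0.6, 1.5, -1.2]
grip_width: 0.0128
grip_force: 40.0
```

Emit:
drive_tool:
  increments: [0,0,-0.004,0,0,0,0,0,0,0,0,0,0,0,0]

```text
t: 11.25
eef_pos: [0.5378, -0.1691, 0.122]
tcp_rot: [179.9, 0.0, 105.2]
contact_force: [0.1, 0.6, 4.7]
grip_width: 0.0131
grip_force: 40.0
```

Emit:
drive_tool:
  increments: [0,0,0,0,0.5,0,0,0,0,0.5,0,0,0,0,0.5,0,0,0.04,0,0.5,0,0,0.1,0,0.5,0,0,0.1,0,0.5,0,0,0,0,0.5,0,0,0,0,0]

```text
t: 12.25
eef_pos: [0.5371, -0.1689, 0.1932]
tcp_rot: [-180.0, -0.0, 105.2]
contact_force: [0.8, -0.5, 0.7]
grip_width: 0.0362
grip_force: 0.0
```

Run:
```python
from workcell import env
import cv2,numpy as np
s=env.sense();print(s["t"],s["eef_pos"],s["tcp_rot"],s["contact_force"])
for n in("wrist","scene"):
    c=env.capture(n);np.savez(n+"3.npz",**c)
    if n=="wrist": a=cv2.resize(c["color"][:,:,::-1][0:300,60:460],None,fx=1.5,fy=1.5)
    else: b=cv2.resize(c["color"][150:290,60:240,::-1],None,fx=3,fy=3)
b=cv2.copyMakeBorder(b,0,450-b.shape[0],0,0,cv2.BORDER_CONSTANT) if b.shape[0]<450 else b[:450]
cv2.imwrite("pics/r.png",cv2.resize(np.hstack([a,b]),None,fx=.7,fy=.7))
```

```text
12.25 [ 0.53706417 -0.1689322   0.19316585] [-1.79990383e+02 -3.00073475e-03  1.05153269e+02] [ 0.79672555 -0.46622689  0.67462881]
```

View pics/r.png

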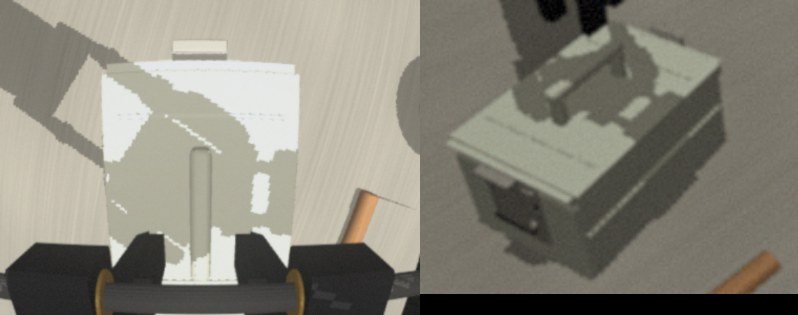

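The lid is square in the mouth, with its plate level above the rim and one catch visible at (199,48). Next I'll press the +y end.

Emit:
drive_tool:
  increments: [-0.037,0.135,0,0,0,-0.037,0.135,0,0,0,0,0,0,0,0,0,0,-0.1,0,0,0,0,-0.1,0,0,0,0,-0.04,0,0,0,0,0,0,0,0,0,0,0,0]

```text
t: 13.35
eef_pos: [0.516, -0.0885, 0.1224]
tcp_rot: [179.9, 0.0, 105.1]
contact_force: [-0.2, 0.4, 0.3]
grip_width: 0.0007
grip_force: 0.0
```

Emit:
drive_tool:
  increments: [0,0,-0.007,0,0,0,0,-0.007,0,0,0,0,0,0,0,0,0,0,0,0]

```text
t: 13.85
eef_pos: [0.5152, -0.088, 0.1173]
tcp_rot: [180.0, 0.0, 105.2]
contact_force: [-0.2, -0.0, -0.7]
grip_width: 0.0004
grip_force: 0.0
```

Emit:
drive_tool:
  increments: [0,0,-0.004,0,0,0,0,-0.003,0,0,0,0,0,0,0]

```text
t: 14.22
eef_pos: [0.515, -0.0879, 0.115]
tcp_rot: [-180.0, -0.0, 105.2]
contact_force: [-0.1, -0.3, 0.5]
grip_width: 0.0001
grip_force: 0.0
```

Emit:
drive_tool:
  increments: [0,0,-0.004,0,0,0,0,-0.004,0,0,0,0,0,0,0]

```text
t: 14.6
eef_pos: [0.515, -0.088, 0.1125]
tcp_rot: [-180.0, -0.0, 105.2]
contact_force: [-0.8, -0.1, 0.7]
grip_width: 0.0002
grip_force: 0.0
```

Emit:
drive_tool:
  increments: [0,0,-0.004,0,0,0,0,-0.004,0,0,0,0,0,0,0]

```text
t: 14.98
eef_pos: [0.515, -0.088, 0.1101]
tcp_rot: [-180.0, -0.0, 105.2]
contact_force: [0.4, 0.2, -0.7]
grip_width: 0.0001
grip_force: 0.0
```

Emit:
drive_tool:
  increments: [0,0,-0.004,0,0,0,0,0,0,0,0,0,0,0,0]

```text
t: 15.35
eef_pos: [0.5151, -0.088, 0.1091]
tcp_rot: [180.0, 0.0, 105.2]
contact_force: [0.6, -0.6, -0.0]
grip_width: 0.0006
grip_force: 0.0
```

Emit:
drive_tool:
  increments: [0,0,-0.004,0,0,0,0,0,0,0,0,0,0,0,0]

```text
t: 15.72
eef_pos: [0.5154, -0.0881, 0.1082]
tcp_rot: [180.0, 0.0, 105.2]
contact_force: [0.5, -0.7, 1.2]
grip_width: 0.0004
grip_force: 0.9
```

Emit:
drive_tool:
  increments: [0,0,-0.004,0,0,0,0,0,0,0,0,0,0,0,0]

```text
t: 16.1
eef_pos: [0.5155, -0.0881, 0.107]
tcp_rot: [180.0, 0.0, 105.2]
contact_force: [-0.1, 0.0, 3.6]
grip_width: 0.0002
grip_force: 1.7
```

Emit:
drive_tool:
  increments: [0,0,-0.004,0,0,0,0,0,0,0,0,0,0,0,0]

```text
t: 16.48
eef_pos: [0.5155, -0.0881, 0.1057]
tcp_rot: [180.0, 0.0, 105.2]
contact_force: [0.6, -1.1, 4.7]
grip_width: 0.0007
grip_force: 2.3
```

Emit:
drive_tool:
  increments: [0,0,-0.003,0,0,0,0,0,0,0,0,0,0,0,0]

```text
t: 16.85
eef_pos: [0.5155, -0.0881, 0.1049]
tcp_rot: [180.0, 0.0, 105.2]
contact_force: [-0.3, -0.9, 5.7]
grip_width: 0.0008
grip_force: 2.6
```

Emit:
drive_tool:
  increments: [0,0,-0.003,0,0,0,0,0,0,0,0,0,0,0,0]

```text
t: 17.23
eef_pos: [0.5155, -0.088, 0.1042]
tcp_rot: [180.0, 0.0, 105.2]
contact_force: [-0.8, -1.1, 6.2]
grip_width: 0.0005
grip_force: 3.2
```

Emit:
drive_tool:
  increments: [0,0,-0.003,0,0,0,0,0,0,0,0,0,0,0,0]

```text
t: 17.6
eef_pos: [0.5141, -0.0876, 0.1018]
tcp_rot: [-179.9, -0.1, 105.2]
contact_force: [-0.4, 0.8, -0.2]
grip_width: 0.0001
grip_force: 0.0
```

The +y end snapped: the force fell from 6.2 N to 0 and the tip dropped 2.4 mm. Now the -y end.

Emit:
drive_tool:
  increments: [0,0,0.1,0,0,0,0,0.18,0,0,0.05,-0.18,0,0,0,0.05,-0.18,0,0,0,0.05,-0.18,0,0,0,0,0,-0.1,0,0,0,0,-0.11,0,0,0,0,0,0,0]

```text
t: 18.6
eef_pos: [0.5571, -0.2487, 0.1197]
tcp_rot: [-179.6, -0.3, 105.1]
contact_force: [-0.4, 0.4, 0.3]
grip_width: 0.0003
grip_force: 0.0
```

Emit:
drive_tool:
  increments: [0,0,-0.005,0,0,0,0,-0.005,0,0,0,0,0,0,0]

```text
t: 18.98
eef_pos: [0.5609, -0.2501, 0.1221]
tcp_rot: [179.9, 0.1, 105.2]
contact_force: [-0.2, -0.2, 1.0]
grip_width: 0.0006
grip_force: 0.0
```

Emit:
drive_tool:
  increments: [0,0,-0.005,0,0,0,0,-0.005,0,0,0,0,0,0,0]

```text
t: 19.35
eef_pos: [0.56, -0.2499, 0.1176]
tcp_rot: [-180.0, -0.0, 105.2]
contact_force: [-0.2, 0.0, -0.2]
grip_width: 0.0002
grip_force: 0.0
```

Emit:
drive_tool:
  increments: [0,0,-0.005,0,0,0,0,-0.005,0,0,0,0,0,0,0]

```text
t: 19.73
eef_pos: [0.56, -0.2499, 0.1145]
tcp_rot: [-180.0, -0.0, 105.2]
contact_force: [0.4, -0.5, -0.2]
grip_width: 0.0003
grip_force: 0.0
```

Emit:
drive_tool:
  increments: [0,0,-0.005,0,0,0,0,-0.005,0,0,0,0,0,0,0]

```text
t: 20.1
eef_pos: [0.56, -0.2499, 0.1116]
tcp_rot: [-180.0, -0.0, 105.2]
contact_force: [-0.0, 0.5, -0.3]
grip_width: 0.0004
grip_force: 0.0
```

Emit:
drive_tool:
  increments: [0,0,-0.004,0,0,0,0,0,0,0,0,0,0,0,0]

```text
t: 20.48
eef_pos: [0.5602, -0.25, 0.1106]
tcp_rot: [180.0, 0.0, 105.2]
contact_force: [-0.4, -0.4, 0.2]
grip_width: 0.0003
grip_force: 0.0
```

Emit:
drive_tool:
  increments: [0,0,-0.004,0,0,0,0,0,0,0,0,0,0,0,0]

```text
t: 20.85
eef_pos: [0.5601, -0.25, 0.1094]
tcp_rot: [-180.0, -0.0, 105.2]
contact_force: [0.2, -0.2, 0.2]
grip_width: 0.0004
grip_force: 0.0
```

Emit:
drive_tool:
  increments: [0,0,-0.004,0,0,0,0,0,0,0,0,0,0,0,0]

```text
t: 21.22
eef_pos: [0.5601, -0.25, 0.1082]
tcp_rot: [-180.0, -0.0, 105.2]
contact_force: [-0.3, 0.6, 0.3]
grip_width: 0.0005
grip_force: 0.0
```

Emit:
drive_tool:
  increments: [0,0,-0.004,0,0,0,0,0,0,0,0,0,0,0,0]

```text
t: 21.6
eef_pos: [0.5602, -0.2501, 0.1072]
tcp_rot: [180.0, 0.0, 105.2]
contact_force: [-0.8, 0.8, 2.4]
grip_width: 0.0005
grip_force: 1.3
```

Emit:
drive_tool:
  increments: [0,0,-0.003,0,0,0,0,0,0,0,0,0,0,0,0]

```text
t: 21.98
eef_pos: [0.5602, -0.2501, 0.1062]
tcp_rot: [180.0, 0.0, 105.2]
contact_force: [-0.3, 0.3, 3.1]
grip_width: 0.0001
grip_force: 1.6
```

Emit:
drive_tool:
  increments: [0,0,-0.003,0,0,0,0,0,0,0,0,0,0,0,0]

```text
t: 22.35
eef_pos: [0.5603, -0.2502, 0.1054]
tcp_rot: [180.0, 0.0, 105.2]
contact_force: [-0.9, -0.4, 4.3]
grip_width: 0.0003
grip_force: 2.3
```

Emit:
drive_tool:
  increments: [0,0,-0.003,0,0,0,0,0,0,0,0,0,0,0,0]

```text
t: 22.72
eef_pos: [0.5603, -0.2502, 0.1046]
tcp_rot: [180.0, 0.0, 105.2]
contact_force: [-1.3, -0.8, 5.2]
grip_width: 0.0008
grip_force: 2.6
```

Emit:
drive_tool:
  increments: [0,0,-0.003,0,0,0,0,0,0,0,0,0,0,0,0]

```text
t: 23.1
eef_pos: [0.5603, -0.2503, 0.104]
tcp_rot: [180.0, 0.0, 105.2]
contact_force: [-1.3, -0.5, 6.6]
grip_width: 0.0002
grip_force: 3.3
```

Emit:
drive_tool:
  increments: [0,0,-0.003,0,0,0,0,0,0,0,0,0,0,0,0]

```text
t: 23.48
eef_pos: [0.5596, -0.2495, 0.1016]
tcp_rot: [-179.9, -0.1, 105.2]
contact_force: [-0.6, -0.4, -0.4]
grip_width: 0.0008
grip_force: 0.0
```

Both ends have snapped. I'll retract to 0.25 m and check.

Emit:
drive_tool:
  increments: [0,0,0.1,0,0,0,0,0.18,0,0,0,0,0.18,0,0,-0.05,-0.15,0.1,0,0,-0.05,-0.15,0.1,0,0,0,0,0,0,0,0,0,0,0,0]

```text
t: 24.35
eef_pos: [0.5298, -0.3395, 0.2994]
tcp_rot: [-180.0, -0.1, 105.1]
contact_force: [-1.0, -0.2, 0.4]
grip_width: 0.0001
grip_force: 0.0
```

Run:
```python
from workcell import env
import cv2,numpy as np
s=env.sense();print(s["t"],s["eef_pos"],s["contact_force"])
c=env.capture("wrist");np.savez("wf.npz",**c);a=c["color"][:,:,::-1]
d=env.capture("scene");np.savez("sf.npz",**d);b=cv2.resize(d["color"][150:290,60:240,::-1],None,fx=2.2,fy=2.2)
a=cv2.resize(a[:300,100:430],None,fx=1.2,fy=1.2)
h=max(a.shape[0],b.shape[0]);p=lambda i:cv2.copyMakeBorder(i,0,h-i.shape[0],0,0,cv2.BORDER_CONSTANT)
cv2.imwrite("pics/f.png",np.hstack([p(a),p(b)]))
```

```text
24.35 [ 0.52983376 -0.33945955  0.29941749] [-1.00551875 -0.17704608  0.35771413]
```

View pics/f.png

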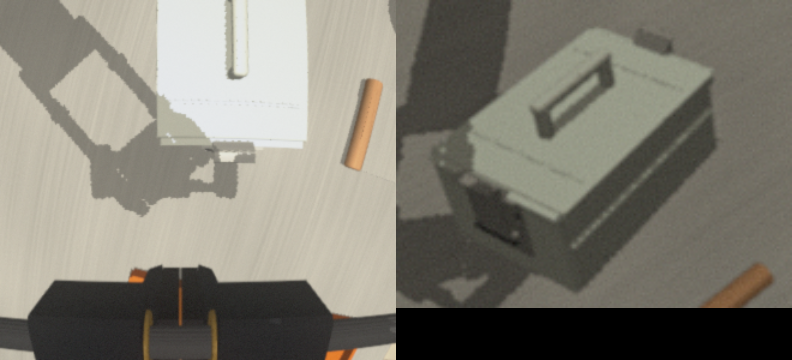

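Both views show the lid down, with the noses standing above the plate at each end. I'll touch the +y end lightly to confirm it stayed down.

Emit:
drive_tool:
  increments: [-0.01,0.168,0,0,0,-0.01,0.168,0,0,0,-0.01,0.168,0,0,0,-0.01,0.168,0,0,0,-0.01,0.168,0,0,0,0,0,-0.16,0,0,0,0,-0.16,0,0,0,0,-0.16,0,0]

```text
t: 25.45
eef_pos: [0.5142, -0.0862, 0.1541]
tcp_rot: [-179.9, -0.0, 105.3]
contact_force: [0.5, -0.2, 0.6]
grip_width: 0.0005
grip_force: 0.0
```

Emit:
drive_tool:
  increments: [0,0,-0.08,0,0,0,0,-0.04,0,0,0,0,0,0,0,0,0,0,0,0]

```text
t: 25.95
eef_pos: [0.5161, -0.088, 0.1217]
tcp_rot: [179.9, 0.1, 105.2]
contact_force: [0.4, -0.1, 0.6]
grip_width: 0.0003
grip_force: 0.0
```

Emit:
drive_tool:
  increments: [0,0,-0.01,0,0,0,0,-0.01,0,0,0,0,0,0,0,0,0,0,0,0]

```text
t: 26.45
eef_pos: [0.5151, -0.0881, 0.1146]
tcp_rot: [180.0, 0.0, 105.1]
contact_force: [0.8, -0.2, 0.9]
grip_width: 0.0002
grip_force: 0.0
```

Emit:
drive_tool:
  increments: [0,0,-0.01,0,0,0,0,-0.01,0,0,0,0,0,0,0,0,0,0,0,0]

```text
t: 26.95
eef_pos: [0.5151, -0.088, 0.1084]
tcp_rot: [-180.0, -0.0, 105.2]
contact_force: [0.1, 1.1, 1.0]
grip_width: 0.0007
grip_force: 0.0
```

Emit:
drive_tool:
  increments: [0,0,-0.01,0,0,0,0,-0.005,0,0,0,0,0,0,0,0,0,0,0,0]

```text
t: 27.45
eef_pos: [0.5151, -0.088, 0.104]
tcp_rot: [-180.0, 0.0, 105.2]
contact_force: [0.2, 0.9, 0.2]
grip_width: 0.0007
grip_force: 0.0
```

Emit:
drive_tool:
  increments: [0,0,-0.003,0,0,0,0,0,0,0,0,0,0,0,0]

```text
t: 27.82
eef_pos: [0.5151, -0.088, 0.1031]
tcp_rot: [-180.0, -0.0, 105.2]
contact_force: [-0.4, -0.5, -0.6]
grip_width: 0.0004
grip_force: 0.0
```

Emit:
drive_tool:
  increments: [0,0,-0.003,0,0,0,0,-0.003,0,0,0,0,0,0,0]

```text
t: 28.2
eef_pos: [0.515, -0.0879, 0.1012]
tcp_rot: [-180.0, -0.0, 105.2]
contact_force: [0.2, 0.6, 0.2]
grip_width: 0.0005
grip_force: 0.0
```

Emit:
drive_tool:
  increments: [0,0,0.1,0,0,0,0,0.2,0,0,0,0,0.2,0,0,0,0,0,0,0,0,0,0,0,0,0,0,0,0,0]

```text
t: 28.95
eef_pos: [0.5138, -0.0877, 0.249]
tcp_rot: [-179.8, -0.1, 105.2]
contact_force: [0.4, 0.1, 0.7]
grip_width: 0.0002
grip_force: 0.0
```

The tip met no contact down to 101.2 mm, so the +y lip is below about 98.7 mm: shut. I'll hand the job in.

```bash
python3 -c "
from workcell import env
print(env.sign_off())"
```

```text
the job is handed in; nothing more can be done
None
```

The lid is in the tub's mouth with both ends snapped into their catches (peak press readings about 6 to 7 N), the bowl, ring cutter and scraper weren't touched, and the job was handed in at about 29 s; sign-off returned no verdict.

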